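# Index the carriage to the loaded feed lane and push the module home

## Robot

A 7-joint arm with a two-finger parallel gripper is mounted at the origin on the work surface. World frame = base frame: x ahead of the robot, y to its left, z up, the work surface at z = 0. Lengths are in mm, angles in rad, forces in N, time in s.
With the tool pointing down it reaches from about 400 to 875 mm from the base axis. Payload 4.4 kg.
Tool frame: the origin (TCP) lies midway between the tips of the shut fingers; the grasp point (between the pads) lies ctrl.grip_depth behind it (ctrl.grip_depth is the distance from the TCP to the grasp point, in mm); y points along the fingers, x is the direction in which the jaws open and shut, and the axes are right-handed (so a half turn about y gives the same grasp; the last joint's range is limited). The gripper opens to 85 mm and grips with 20 to 120 N. Pads are 22 mm wide; open, the fingers measure 114 mm over their backs; the gripper's body (76 mm by 85 mm) begins 54 mm behind the grasp point. The pads swing forward as they close: fully open they stand 13 mm farther back than shut.
Start: joints at [-1.392, 0.628, 0.038, 1.517, -0.027, 0.996, -0.02], TCP at [157.51, 630.641, 231.313] pointing down, gripper open.
Joint ranges: [-3.06, 3.06], [-0.37, 2.12], [-1.25, 1.32], [0.18, 2.47], [-1.1, 4.24], [0.23, 1.98], [-2.94, 2.94]. Speed limits (rad/s): [2.57, 2.57, 3.14, 3.14, 3.14, 3.14, 3.14].

## Interface

Orientations are given as [roll, pitch, yaw] about the fixed x, y, z axes, in that order (R = Rz(yaw) Ry(pitch) Rx(roll)).
In Python, from cell import ctrl gives the robot as it stands. The module is installed in compiled form; this text tells all that it offers.
- The arm moves only by the tool play_rows, never from a script. Its argument "rows" is a list of rows, each a list of 3 entries, a list of its own where there are three numbers: the opening, from 0 (shut) to 1 (fully open), then the shift along the tool's x, y, z in cm, then the turn, a rotation vector about the tool's x, y, z in degrees. A call has exactly 8 rows; each row shifts and turns the commanded pose from where the row before left it, along the tool's axes as they then stand; what a row does not reach is not made up. A row lasts 1/10 s, in which the tool goes at most 50 mm and 8.59 degrees, less where a joint would pass 70% of its speed; a pose out of reach is approached as far as the arm can. A call with a gripper value outside its range is refused whole. The fingers move at their own pace and stop on an object; the grip force is fixed at half the most. Time passes only in rows, so rows that do not move let the fingers close, or fill a call up. It gives the time, the measured TCP pose, the force and the opening at its end, in the units of the state.
- ctrl.read_state(): the state, without advancing time (a new reading comes with each control period).
- ctrl.get_image(name): name is "scene" or "top"; returns a dict with "img" (384x512x3 uint8, red, green, blue), "fx", "fy", "cx", "cy" (pixels), "extrinsics" (4x4, takes a point from camera to world coordinates). Camera axes: x right, y up, looking along -z (the intrinsics and any distortion apply to the point x, -y, -z); pixel columns grow to the right and rows downward; lengths in mm; the calibration is good to about 2 mm. A picture is of the moment at which its call begins. There is no depth.
- ctrl.finish_job(): hands the job in, once; it reports no verdict.
Trained networks look in a picture, given as the dict that the camera call returned (one of the last four; its "shot" number tells which), for a name from the list of things; names that differ only in an ending like _2 or _b are one class to them, and where a whole thing is asked for, a point or a joint stands for the part that bears it (a point fixed in the world has none). Each returns a list of dicts, best first, with "conf" (0 to 1); they miss things now and then, are a little off and sometimes report something else, mostly with a low value. They report only what shows in the picture. A call takes as long as a camera call. They do not tell look-alikes from the thing itself.
- ctrl.regions_of(picture, thing): "pixels" (384x512 bool, what is visible of it) and "centre" ([column, row] as shares, 0 to 1, of the picture: columns of its width, rows of its height, amid what is visible of it).
- ctrl.mark_of(picture, thing): "centre" ([column, row] as shares, 0 to 1, of the picture: columns of its width, rows of its height: a listed point, or the origin of a listed thing).
The state is a dict: "clock": time; "qpos": joint angles; "qd": joint speeds; "tau": joint torques, N m; "eef_pos": TCP position; "tool_rot": TCP orientation; "force": force on the tool from outside, world axes, zero at the start; "torque": the same for the moment, N m; "width": finger opening in mm.
Only numpy, scipy, OpenCV 4.12 (cv2) and the standard library are available. Lean on these libraries where they do the work, as an engineer would, in place of code of your own. Each camera call takes 0.05 s, during which the arm holds its last target.

## Task

On the loading fixture, pull up the index plunger's knob, slide the carriage over to the lane that holds the black module and let the plunger drop fully into the hole there. Then take the wooden push stick and use it, not the fingers, to push the module along its lane into the carriage's pocket until it is fully home against the back stop. Put the stick back upright in its stand, and knock neither the spray can nor the glass beaker over.

Things in the scene. Friction and masses are not known exactly. Their poses are not given: they have to be found in the camera images.
- fixture: Fixed loading fixture: aluminium base 250 x 230 x 12 mm (local x -140 to 110, y -115 to 115). x points along the two feed lanes, away from the robot (feed direction), y left along the carriage's slide, z up; origin on the bench. Beyond the lanes a grey carriage slides over a dark index bar (along y at x = 73 mm) with holes every 30 mm. A loose ferrite ring on the base is of no concern.
- lane_left (a point): Carriage end of the left lane, middle of its floor, 36 mm above the bench; axes as the fixture's. A lane is a straight open-topped channel along x, 128 mm long (running back from here towards the robot), 17 mm wide inside, open at both ends; walls 6 mm thick and 14 mm high (tops 50 mm above the bench). One lane holds the module, the other is blocked by the plug.
- lane_right (a point): The same for the right lane, 120 mm to the right of lane_left.
- carriage (a joint): Position of the carriage along the fixture's y axis, m: 0 = middle (start, locked by the plunger), +0.060 = pocket in line with the left lane, -0.060 = with the right lane; holes also at +-0.030; end stops at +-0.072. Slides with 1 to 2 N of friction while the plunger is up.
- pocket (a point): On the carriage (92 x 60 mm, top 36 mm above the bench): the point of the pocket floor under the module's centre when it is home; level with the lane floors, axes as the fixture's. The pocket is 20 mm wide between walls 14 mm high, 44 mm deep, open towards the lanes: from its mouth 24 mm before this point (2 mm from the lane ends) to its back stop 20 mm beyond it.
- plunger (a joint): Height of the index plunger above its seated position, m: 0 = fully down in a hole, 0.016 = up at its stop. A spring presses it down with 4.5 N at 0 and 7 N at the top. The carriage is free from about 0.012 up; the pin's rounded tip finds the hole if let go within 2 mm of it, else rides on the bar at about 0.011.
- knob (a point): Centre of the plunger's knob: upright black cylinder, 28 mm diameter, 26 mm high, 76 mm above the bench when down, on a 20 mm steel barrel standing on the carriage (36 to 59 mm above the bench). Moves with plunger and carriage; 49 mm beyond the pocket point along x. Pulled straight up.
- module_c (a point): Centre of the converter module: loose black block 40 x 14 x 12 mm (length, width, height) with a steel plate on top, about 30 g, lying lengthwise in one of the lanes, rear end 20 mm behind this point. Axes: x along its length towards the carriage, z up.
- plug: Fixed aluminium blanking plug, 30 x 16.5 x 20 mm, in the other lane; origin at the centre of its underside.
- stick_c (a point): Centre of the handle of the loose wooden push stick, 40 g: square handle 20 x 20 mm, 66 mm high, and under it a round rod, 8 mm diameter, 45 mm long, its tip 78 mm below this point. It starts upright in its stand, the handle's underside resting on the stand's top, this point then 88 mm above the bench. x and y axes square to the handle's faces.
- stand_hole (a point): Mouth of the stand's hole, in the middle of the top of a fixed wooden block 60 x 60 x 55 mm: 12 mm wide, 50 mm deep, 55 mm above the bench; its x and y axes are square to the block.
- can: Spray can, 66 mm diameter, 190 mm high, standing upright; origin under its centre.
- beaker: Small glass beaker, 64 mm across, 60 mm high, standing upright; origin under its centre.
There are look-alikes about, which are no part of the job. Of the things shaped like the part that bears module_c, the black one is meant.

How it is judged:
By the outcome, as a careful person would: the job done as asked, in the order asked, and still so for the second after the job is handed in, with the robot touching nothing.
It also fails if it takes over 61 s, if anything falls off the work surface, if the arm or the gripper's body presses on something with over 40 N, if the wrist force passes 120 N, or if a joint passes its speed limit or range.

## Working session

There is one attempt and no reset: what is moved stays moved. The work goes in short steps, Python scripts to look and compute and a tool call to move; the robot and the scene stay as the last step left them, time stands still between calls to the robot, and variables do not carry over. Pictures are saved under pics/ and viewed, and the job is handed in when it is done.

Besides the shell and the picture viewer there is one more tool, called as a command line: name --argument value ..., lists and objects as JSON in quotes. play_rows: Moves the arm, as the interface text tells. Its arguments: {"type":"object","properties":{"rows":{"type":"array","items":{"type":"array"}}},"required":["rows"]}

```bash
mkdir -p pics; cat > h.py <<'E'
import numpy as np, cv2, pickle
from cell import ctrl
def save(d,n):
    cv2.imwrite(f'pics/{n}.png', cv2.resize(d['img'][:,:,::-1],(800,600),interpolation=cv2.INTER_CUBIC))
def ray(d,c):
    u,v=c[0]*512,c[1]*384
    E=np.array(d['extrinsics'])
    r=np.array([(u-d['cx'])/d['fx'],-(v-d['cy'])/d['fy'],-1.])
    return E[:3,3],E[:3,:3]@r
def atz(d,c,z):
    o,r=ray(d,c); return o+r*(z-o[2])/r[2]
def proj(d,p):
    E=np.array(d['extrinsics']); q=E[:3,:3].T@(np.array(p)-E[:3,3])
    return np.array([(d['cx']+d['fx']*q[0]/-q[2])/512,(d['cy']-d['fy']*q[1]/-q[2])/384])
def tri(d1,c1,d2,c2):
    A=[];b=[]
    for d,c in((d1,c1),(d2,c2)):
        o,r=ray(d,c); r/=np.linalg.norm(r); P=np.eye(3)-np.outer(r,r); A.append(P); b.append(P@o)
    A=np.vstack(A);b=np.hstack(b); x=np.linalg.lstsq(A,b,rcond=None)[0]
    return x,np.linalg.norm(A@x-b)
E
python3 - <<'E'
from h import *
np.set_printoptions(precision=1,suppress=True)
t=ctrl.get_image('top'); s=ctrl.get_image('scene')
save(t,'t0'); save(s,'s0')
for k in t: 
    if k!='img': print(k,t[k])
for k in s: 
    if k!='img': print(k,s[k])
print(ctrl.read_state(), ctrl.grip_depth)
Z=dict(fixture=0,lane_left=36,lane_right=36,pocket=36,knob=76,module_c=42,plug=36,stick_c=88,stand_hole=55,can=0,beaker=0)
for n,z in Z.items():
    for nm,d in(('t',t),('s',s)):
        for m in ctrl.mark_of(d,n)[:4]:
            print(n,nm,round(m['conf'],2),np.array(m['centre'])*[800,600],atz(d,m['centre'],z))
E
```

```text
fx 379.28989764355964
fy 379.28989764355964
cx 260.4526576488729
cy 189.05140245440396
extrinsics [[  0.    1.   -0.1 477.2]
 [ -1.    0.   -0.   15. ]
 [ -0.    0.1   1.  880.5]
 [  0.    0.    0.    1. ]]
shot 1
fx 475.6860777987169
fy 475.6860777987169
cx 244.39494116940264
cy 194.78500062922276
extrinsics [[   0.2   -0.6    0.7 1368.9]
 [   1.     0.1   -0.1 -130.2]
 [  -0.     0.8    0.7  798.4]
 [   0.     0.     0.     1. ]]
shot 2
{'clock': 0.1, 'qpos': array([-1.4,  0.6,  0. ,  1.5, -0. ,  1. , -0. ]), 'qd': array([-0., -0.,  0., -0.,  0.,  0.,  0.]), 'tau': array([  0. , -56.5,   1.2, -19.4,   0. ,   0. ,   0. ]), 'eef_pos': array([157.4, 630.1, 230.5]), 'tool_rot': array([-1.6,  0. ,  1.3]), 'force': array([-0.8, -0.8, -0.9]), 'torque': array([-0., -0.,  0.]), 'width': 85.37922291308053} 18.700000000000003
fixture t 0.66 [415.9 309.2] [559.  39.   0.]
fixture s 0.81 [394.9 347.2] [557.2  42.7  -0. ]
lane_left t 0.82 [378.7 304.2] [562.1  91.6  36. ]
lane_left t 0.26 [374.6 355.4] [488.8  95.8  36. ]
lane_left s 0.87 [430.2 324.5] [556.5  98.   36. ]
lane_right t 0.57 [461.
[... 318 characters left out ...]
odule_c t 0.67 [455.1 349.4] [499.2 -18.2  42. ]
module_c t 0.46 [534.4 380.9] [ 457.4 -128.5   42. ]
module_c s 0.55 [277.8 307.2] [ 473.6 -126.2   42. ]
plug t 0.66 [370.8 351.1] [494.8 101.3  36. ]
plug s 0.64 [422.5 293.6] [482.2 104.1  36. ]
plug s 0.32 [176.1 286. ] [ 378.  -284.1   36. ]
stick_c t 0.53 [650.3 389.4] [ 450.5 -270.2   88. ]
stick_c s 0.58 [174.9 286.6] [ 446.7 -275.4   88. ]
stand_hole t 0.8 [638.4 384.4] [ 455.8 -266.3   55. ]
stand_hole s 0.91 [183.1 302. ] [ 445.5 -269.2   55. ]
can t 0.81 [207.5 359. ] [479.5 350.2   0. ]
can s 0.61 [567.7 287.5] [476.8 358.1   0. ]
beaker t 0.64 [607.4 252.1] [ 648.6 -244.7    0. ]
beaker s 0.91 [202.3 418.7] [ 642.  -252.3   -0. ]
```

View pics/t0.png

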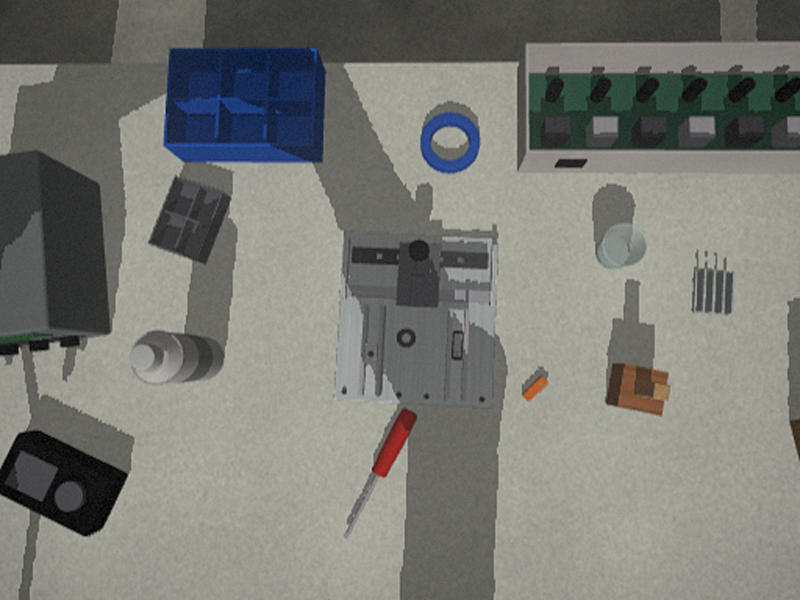

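View pics/s0.png

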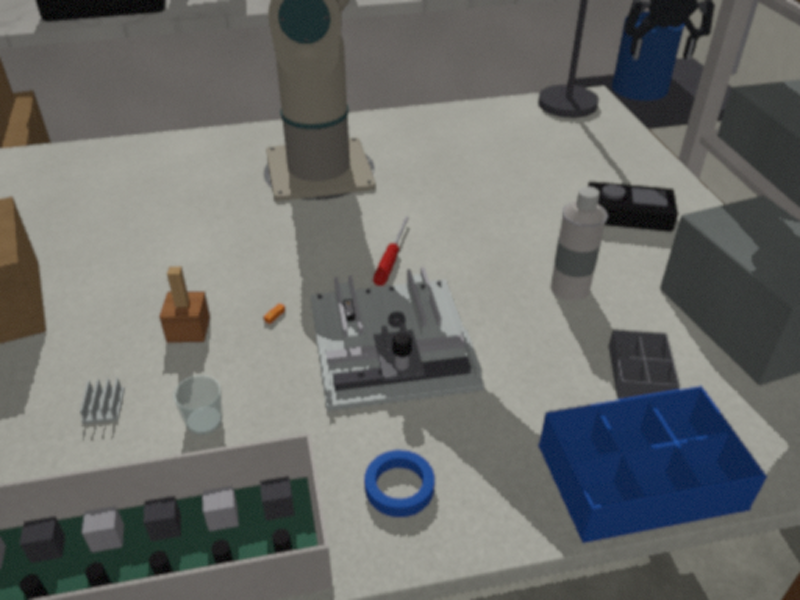

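The black module lies in the right lane (top px 455,346), and the plug sits in the left one. The orange block at (535,387) is a look-alike. The can is at (180,357), the beaker at (620,246) and the stick in its stand at (645,388). I'll refine the fixture pose next.

```bash
python3 - <<'E'
from h import *
t=ctrl.get_image('top'); s=ctrl.get_image('scene')
pickle.dump((t,s),open('p0.pkl','wb'))
def crop(d,x0,y0,x1,y1,n):
    im=d['img'][y0:y1,x0:x1,::-1]; f=min(800/(x1-x0),600/(y1-y0)); cv2.imwrite(f'pics/{n}.png',cv2.resize(im,None,fx=f,fy=f,interpolation=cv2.INTER_CUBIC)); print(n,f)
crop(t,205,140,325,265,'tc'); crop(s,190,160,320,265,'sc'); crop(t,380,220,440,270,'tst'); crop(s,90,160,150,225,'sst')
E
```

```text
tc 4.8
sc 5.714285714285714
tst 12.0
sst 9.23076923076923
```

View pics/tc.png

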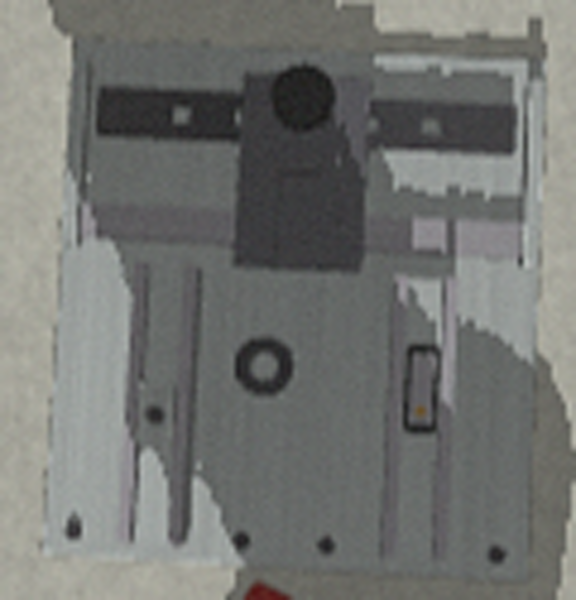

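View pics/sc.png

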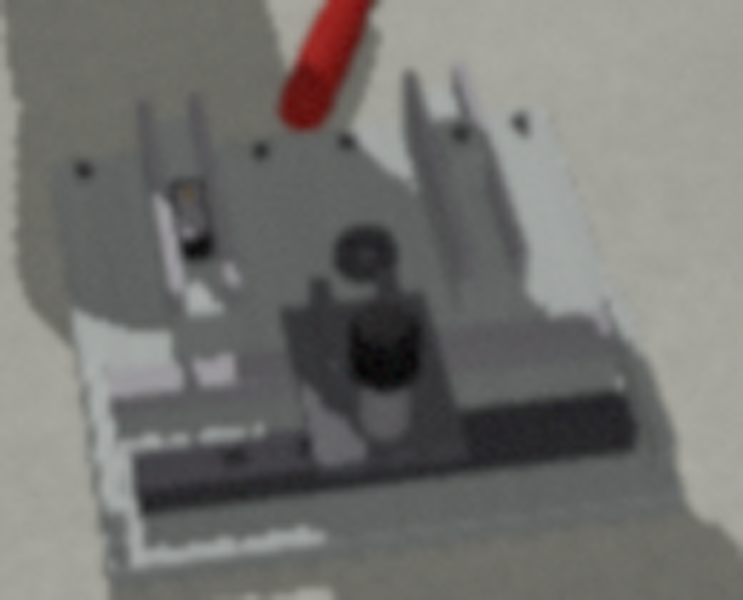

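View pics/tst.png

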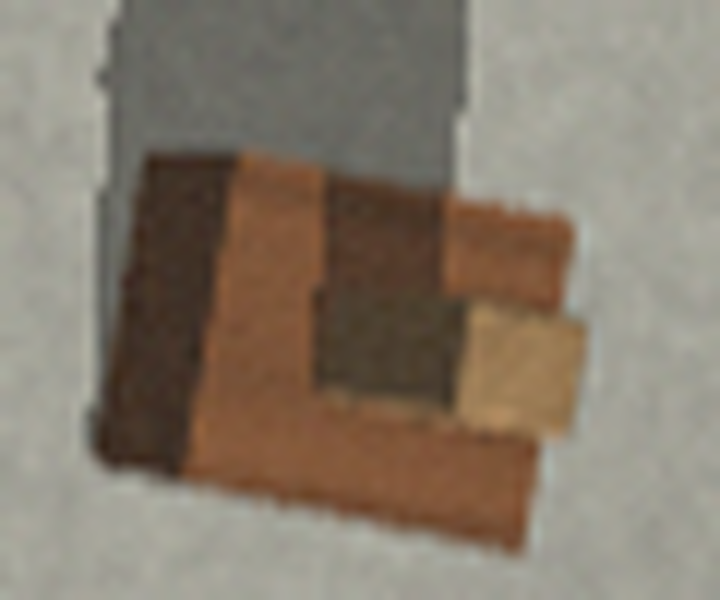

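View pics/sst.png

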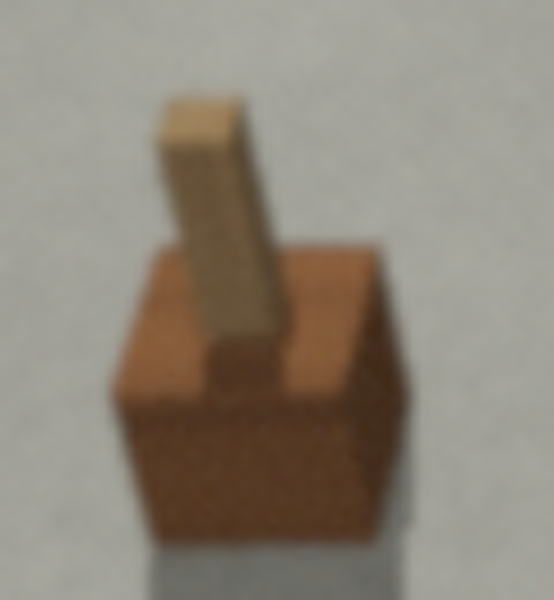

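```bash
cat > fit.py <<'E'
from h import *
from scipy.optimize import least_squares
np.set_printoptions(precision=2,suppress=True)
t,s=pickle.load(open('p0.pkl','rb'))
T=[((-140,115,12),(44,552)),((-140,-115,12),(528,577)),((73,0,89),(302,98)),
 ((-130,-71.5,50),(438,556)),((-130,-48.5,50),(387,557)),((-130,48.5,50),(178,540)),((-130,71.5,50),(126,540)),
 ((-2,-71.5,50),(449,278)),((-2,-48.5,50),(400,278)),((-2,48.5,50),(193,268)),((-2,71.5,50),(141,266))]
S=[((-140,115,12),(545,105)),((-140,-115,12),(57,165)),((73,0,89),(385,325)),
 ((-130,-71.5,50),(147,105)),((-130,-48.5,50),(195,97)),((-130,48.5,50),(410,75)),((-130,71.5,50),(460,70))]
def res(p,d,L,f,o):
    c,sn=np.cos(p[2]),np.sin(p[2]); r=[]
    for (x,y,z),(u,v) in L:
        q=proj(d,(p[0]+c*x-sn*y,p[1]+sn*x+c*y,z))*[512,384]
        r+=list(q-[u/f+o[0],v/f+o[1]])
    return np.array(r)
a=least_squares(res,[558,40,0],args=(t,T,4.8,(205,140)),loss='soft_l1')
b=least_squares(res,[558,40,0],args=(s,S,5.714,(190,160)),loss='soft_l1')
g=lambda p:np.hstack([res(p,t,T,4.8,(205,140)),res(p,s,S,5.714,(190,160))])
c=least_squares(g,[558,40,0],loss='soft_l1')
for q in(a,b,c): print(q.x); print(q.fun.reshape(-1,2))
E
python3 fit.py
```

```text
[560.6   36.76  -0.03]
[[-0.65  0.66]
 [ 0.2   0.94]
 [-0.05 -1.4 ]
 [ 0.62  0.8 ]
 [ 0.56  0.01]
 [-0.7   1.16]
 [-0.41  0.59]
 [ 0.64 -0.43]
 [ 0.34 -0.91]
 [-0.56 -0.87]
 [-0.1  -0.94]]
[563.01  39.68  -0.04]
[[ 0.42  0.65]
 [-1.16 -0.04]
 [ 0.31  0.73]
 [-0.51 -0.52]
 [ 0.12 -0.12]
 [ 0.15 -0.43]
 [ 0.22 -0.53]]
[561.25  37.6   -0.04]
[[-1.23  0.16]
 [-0.42  0.83]
 [-0.31 -1.7 ]
 [ 0.    0.6 ]
 [-0.06 -0.22]
 [-1.3   0.75]
 [-1.01  0.14]
 [ 0.25 -0.6 ]
 [-0.05 -1.13]
 [-0.93 -1.25]
 [-0.46 -1.35]
 [-0.6   0.32]
 [-2.11 -0.31]
 [-0.76  0.32]
 [-1.49 -0.81]
 [-0.87 -0.41]
 [-0.87 -0.75]
 [-0.8  -0.85]]
```

```bash
cat >> h.py <<'E'
from scipy.spatial.transform import Rotation as Ro
def pose():
    st=ctrl.read_state(); R=Ro.from_euler('xyz',st['tool_rot']); return st,np.array(st['eef_pos']),R
def plan(p,yaw,n,frm=None):
    """n equal world steps to p with upright tool at yaw; prints rows"""
    st,p0,R0=pose()
    if frm is not None: p0=np.array(frm)
    R1=Ro.from_euler('xyz',[-np.pi/2,0,yaw]); rv=(R0.inv()*R1).as_rotvec()
    dp=(np.array(p)-p0)/n; R=R0
    print('t',round(st['clock'],2),'pos',p0.round(1),'rpy',np.round(st['tool_rot'],4),'F',np.round(st['force'],1),'w',round(st['width'],1))
    rdeg=np.degrees(rv)/n
    if np.linalg.norm(rdeg)<0.03: rdeg*=0
    for i in range(n):
        sft=R.inv().apply(dp)/10; R=R*Ro.from_rotvec(np.radians(rdeg))
        print([list(np.round(sft,2)),list(np.round(rdeg,2))],'norm',round(np.linalg.norm(sft)*10,1))
E
python3 - <<'E'
from h import *
plan((636,36.5,150),-0.035,16)
print(ctrl.read_state()['clock'])
E
```

```text
t 1.3 pos [157.5 630.6 231.3] rpy [-1.5708  0.      1.326 ] F [-0.5  0.4 -0.1] w 85.6
[[np.float64(-2.88), np.float64(0.51), np.float64(-3.8)], [np.float64(-0.0), np.float64(4.87), np.float64(-0.0)]] norm 47.9
[[np.float64(-2.54), np.float64(0.51), np.float64(-4.03)], [np.float64(-0.0), np.float64(4.87), np.float64(-0.0)]] norm 47.9
[[np.float64(-2.19), np.float64(0.51), np.float64(-4.23)], [np.float64(-0.0), np.float64(4.87), np.float64(-0.0)]] norm 47.9
[[np.float64(-1.82), np.float64(0.51), np.float64(-4.4)], [np.float64(-0.0), np.float64(4.87), np.float64(-0.0)]] norm 47.9
[[np.float64(-1.44), np.float64(0.51), np.float64(-4.54)], [np.float64(-0.0), np.float64(4.87), np.float64(-0.0)]] norm 47.9
[[np.float64(-1.05), np.float64(0.51), np.float64(-4.65)], [np.float64(-0.0), np.float64(4.87), np.float64(-0.0)]] norm 47.9
[[np.float64(-0.65), np.float64(0.51), np.float64(-4.72)], [np.float64(-0.0), np.float64(4.87), np.float64(-0.0)]] norm 47.9
[[np.float64(-0.25), np.float64(0.51), np.float64(-4.76)], [np.float64(-0.0), np.float64(4.87), np.float64(-0.0)]] norm 47.9
[[np.float64(0.1
[... 278 characters left out ...]
64(-4.67)], [np.float64(-0.0), np.float64(4.87), np.float64(-0.0)]] norm 47.9
[[np.float64(1.35), np.float64(0.51), np.float64(-4.57)], [np.float64(-0.0), np.float64(4.87), np.float64(-0.0)]] norm 47.9
[[np.float64(1.74), np.float64(0.51), np.float64(-4.44)], [np.float64(-0.0), np.float64(4.87), np.float64(-0.0)]] norm 47.9
[[np.float64(2.11), np.float64(0.51), np.float64(-4.28)], [np.float64(-0.0), np.float64(4.87), np.float64(-0.0)]] norm 47.9
[[np.float64(2.46), np.float64(0.51), np.float64(-4.08)], [np.float64(-0.0), np.float64(4.87), np.float64(-0.0)]] norm 47.9
[[np.float64(2.8), np.float64(0.51), np.float64(-3.86)], [np.float64(-0.0), np.float64(4.87), np.float64(-0.0)]] norm 47.9
1.3
```

play_rows --rows '[[1,[-2.9,0,-3.8],[0,4.9,0]],[1,[-2.5,0,-4.0],[0,4.9,0]],[1,[-2.2,0,-4.2],[0,4.9,0]],[1,[-1.8,0,-4.4],[0,4.9,0]],[1,[-1.4,0,-4.5],[0,4.9,0]],[1,[-1.0,0,-4.7],[0,4.9,0]],[1,[-0.6,0,-4.7],[0,4.9,0]],[1,[-0.2,0,-4.8],[0,4.9,0]]]'

```text
clock: 2.1
eef_pos: [398.2, 333.8, 231.6]
tool_rot: [-1.57, -0.001, 0.639]
force: [0.9, 1.0, -0.1]
width: 85.2
```

```bash
sed -i 's/print(\[list(np.round(sft,2)),list(np.round(rdeg,2))\]/print([sft.round(2).tolist(),rdeg.round(1).tolist()]/' h.py; python3 - <<'E'
from h import *
plan((636,36.5,120),-0.035,8)
E
```

```text
t 2.1 pos [398.2 333.8 231.6] rpy [-1.5705e+00 -8.0000e-04  6.3870e-01] F [ 0.9  1.  -0.1] w 85.2
[[0.17, 1.39, -4.76], [-0.0, 4.8, 0.0]] norm 49.6
[[0.57, 1.39, -4.72], [-0.0, 4.8, 0.0]] norm 49.6
[[0.96, 1.39, -4.66], [-0.0, 4.8, 0.0]] norm 49.6
[[1.35, 1.39, -4.56], [-0.0, 4.8, 0.0]] norm 49.6
[[1.73, 1.4, -4.43], [-0.0, 4.8, 0.0]] norm 49.6
[[2.1, 1.4, -4.27], [-0.0, 4.8, 0.0]] norm 49.6
[[2.45, 1.4, -4.08], [-0.0, 4.8, 0.0]] norm 49.6
[[2.79, 1.4, -3.86], [-0.0, 4.8, 0.0]] norm 49.6
```

play_rows --rows '[[1,[0.2,1.3,-4.8],[0,4.8,0]],[1,[0.6,1.4,-4.7],[0,4.8,0]],[1,[1.0,1.4,-4.7],[0,4.8,0]],[1,[1.3,1.4,-4.6],[0,4.8,0]],[1,[1.7,1.4,-4.4],[0,4.8,0]],[1,[2.1,1.4,-4.3],[0,4.8,0]],[1,[2.4,1.4,-4.1],[0,4.8,0]],[1,[2.8,1.4,-3.9],[0,4.8,0]]]'

```text
clock: 2.9
eef_pos: [637.5, 36.3, 119.8]
tool_rot: [-1.57, -0.0, -0.032]
force: [0.3, 0.9, 0.6]
width: 85.5
```

```bash
python3 - <<'E'
from h import *
plan((636,36.5,60),-0.035,3)
s=ctrl.get_image('scene'); save(s,'s1')
E
```

```text
t 2.9 pos [637.5  36.3 119.8] rpy [-1.5703e+00 -2.0000e-04 -3.1500e-02] F [0.3 0.9 0.6] w 85.5
[[-0.05, 1.99, 0.01], [-0.0, 0.1, 0.0]] norm 19.9
[[-0.05, 1.99, 0.01], [-0.0, 0.1, 0.0]] norm 19.9
[[-0.05, 1.99, 0.01], [-0.0, 0.1, 0.0]] norm 19.9
```

View pics/s1.png

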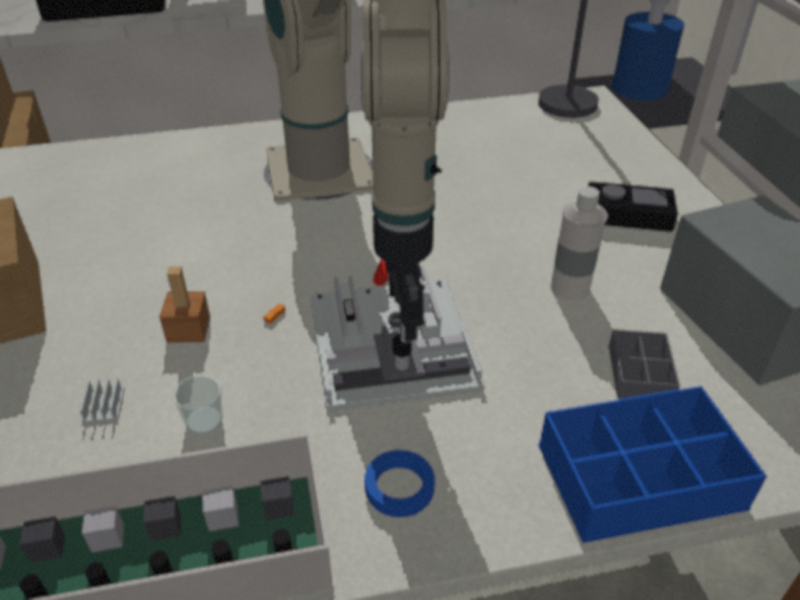

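The open fingers (408,310) stand above the knob (402,347), straddling it. I'll go down and close.

play_rows --rows '[[1,[0,2.0,0],[0,0,0]],[1,[0,2.0,0],[0,0,0]],[1,[0,2.0,0],[0,0,0]],[1,[0,0,0],[0,0,0]],[0,[0,0,0],[0,0,0]],[0,[0,0,0],[0,0,0]],[0,[0,0,0],[0,0,0]],[0,[0,0,0],[0,0,0]]]'

```text
clock: 3.75
eef_pos: [633.9, 37.9, 61.0]
tool_rot: [-1.57, 0.005, -0.028]
force: [-14.7, -0.0, 11.4]
width: 28.4
```

play_rows --rows '[[0,[0,0,0],[0,0,0]],[0,[0,0,0],[0,0,0]],[0,[0,0,0],[0,0,0]],[0,[0,0,0],[0,0,0]],[0,[0,0,0],[0,0,0]],[0,[0,0,0],[0,0,0]],[0,[0,0,0],[0,0,0]],[0,[0,0,0],[0,0,0]]]'

```text
clock: 4.55
eef_pos: [633.4, 37.9, 61.3]
tool_rot: [-1.57, 0.006, -0.028]
force: [-7.9, -0.2, 9.4]
width: 26.0
```

play_rows --rows '[[0,[-0.4,-0.2,0],[0,0,0]],[0,[0,-0.2,0],[0,0,0]],[0,[0,-0.2,0],[0,0,0]],[0,[0,-0.2,0],[0,0,0]],[0,[0,-0.2,0],[0,0,0]],[0,[0,-0.2,0],[0,0,0]],[0,[0,-0.2,0],[0,0,0]],[0,[0,0,0],[0,0,0]]]'

```text
clock: 5.35
eef_pos: [632.9, 37.8, 74.6]
tool_rot: [-1.571, -0.001, -0.028]
force: [3.8, -0.0, -6.8]
width: 25.9
```

```bash
python3 - <<'E'
from h import *
plan((636,36.5,60),-0.035,1)
s=ctrl.get_image('scene'); cv2.imwrite('pics/s2.png',cv2.resize(s['img'][160:265,190:320,::-1],None,fx=5.714,fy=5.714,interpolation=cv2.INTER_CUBIC))
E
```

```text
t 5.35 pos [632.9  37.8  74.6] rpy [-1.5707e+00 -9.0000e-04 -2.8300e-02] F [ 3.8 -0.  -6.8] w 25.9
[[0.31, 1.46, -0.12], [-0.0, 0.4, 0.1]] norm 15.0
```

View pics/s2.png

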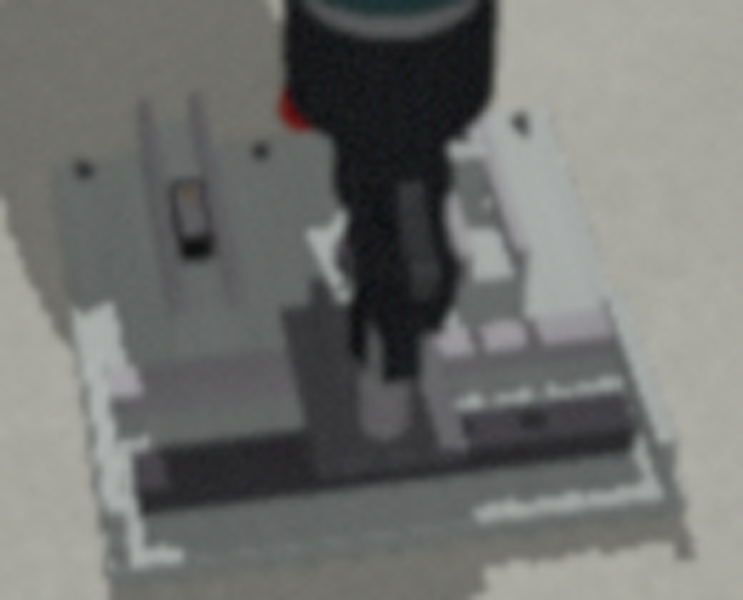

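play_rows --rows '[[0,[0,-0.05,-0.5],[0,0,0]],[0,[0,0,-1.0],[0,0,0]],[0,[0,0,-1.0],[0,0,0]],[0,[0,0,-1.0],[0,0,0]],[0,[0,0,-1.0],[0,0,0]],[0,[0,0,-1.0],[0,0,0]],[0,[0,0,-0.5],[0,0,0]],[0,[0,0,0],[0,0,0]]]'

```text
clock: 6.2
eef_pos: [630.6, -24.4, 74.9]
tool_rot: [-1.572, 0.0, -0.03]
force: [4.3, -1.0, -7.3]
width: 26.0
```

```bash
python3 - <<'E'
from h import *
plan((631.1,-22,60),-0.035,1)
s=ctrl.get_image('scene'); cv2.imwrite('pics/s3.png',cv2.resize(s['img'][160:265,190:320,::-1],None,fx=5.714,fy=5.714,interpolation=cv2.INTER_CUBIC))
E
```

```text
t 6.2 pos [630.6 -24.4  74.9] rpy [-1.5723e+00  1.0000e-04 -3.0100e-02] F [ 4.3 -1.  -7.3] w 26.0
[[0.05, 1.49, 0.24], [0.1, 0.3, -0.0]] norm 15.1
```

View pics/s3.png

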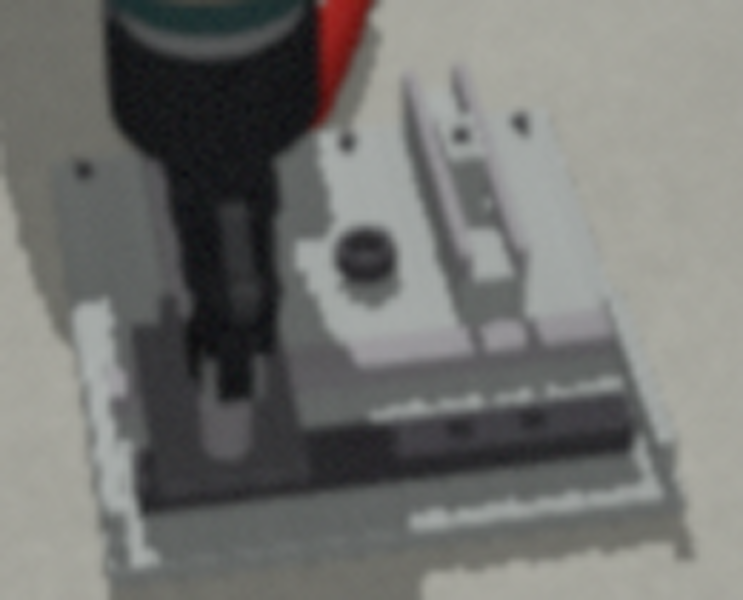

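play_rows --rows '[[0,[0,0,0.2],[0,0,0]],[0,[0,0,0],[0,0,0]],[0,[0,0.2,0],[0,0,0]],[0,[0,0.2,0],[0,0,0]],[0,[0,0.2,0],[0,0,0]],[0,[0,0.2,0],[0,0,0]],[0,[0,0,0],[0,0,0]],[0,[0,0,0],[0,0,0]]]'

```text
clock: 7.05
eef_pos: [630.7, -21.0, 66.4]
tool_rot: [-1.572, 0.0, -0.029]
force: [3.9, -3.3, -8.6]
width: 25.9
```

play_rows --rows '[[0,[0,0.1,-0.1],[0,0,0]],[0,[0,0.2,0],[0,0,0]],[0,[0,0.2,0],[0,0,0]],[0,[0,0.1,0],[0,0,0]],[0,[0,0,0],[0,0,0]],[0.4,[0,0,0],[0,0,0]],[0.7,[0,0,0],[0,0,0]],[1,[0,0,0],[0,0,0]]]'

```text
clock: 7.85
eef_pos: [630.1, -20.7, 60.6]
tool_rot: [-1.57, 0.001, -0.028]
force: [0.1, -0.2, -0.3]
width: 62.3
```

```bash
python3 - <<'E'
from h import *
plan((631.1,-22,110),-0.035,1)
E
```

```text
t 7.85 pos [630.1 -20.7  60.6] rpy [-1.5702e+00  1.4000e-03 -2.8100e-02] F [ 0.1 -0.2 -0.3] w 62.3
[[0.1, -4.94, -0.12], [-0.0, 0.4, -0.1]] norm 49.5
```

play_rows --rows '[[1,[0,-2.0,0],[0,0,0]],[1,[0,-4.5,0],[0,0,0]],[1,[0,-4.5,0],[0,0,0]],[1,[0,-2.0,-4.0],[0,1.0,0]],[1,[-1.5,0,-4.2],[0,1.5,0]],[1,[-2.0,0,-4.2],[0,1.5,0]],[1,[-2.2,0,-4.2],[0,1.5,0]],[1,[-2.2,0,-4.2],[0,1.5,0]]]'

```text
clock: 8.65
eef_pos: [535.4, -222.6, 190.8]
tool_rot: [-1.571, 0.0, -0.151]
force: [0.5, -1.3, -0.3]
width: 85.5
```

```bash
python3 - <<'E'
from h import *
np.set_printoptions(precision=2,suppress=True)
t0,s0=pickle.load(open('p0.pkl','rb'))
def w(d,f,o,u,v,z): return atz(d,((u/f+o[0])/512,(v/f+o[1])/384),z)
C=np.array([w(t0,12,(380,220),u,v,55)[:2] for u,v in((240,155),(575,215),(525,550),(190,475))])
print('stand top',C.tolist(),C.mean(0)); 
for i in range(4):
    e=C[(i+1)%4]-C[i]; print(np.linalg.norm(e),np.degrees(np.arctan2(e[1],e[0])))
H=np.array([w(t0,12,(380,220),u,v,121)[:2] for u,v in((470,302),(586,322),(568,437),(455,425))])
print('handle top',H.mean(0))
for i in range(4):
    e=H[(i+1)%4]-H[i]; print(np.linalg.norm(e),np.degrees(np.arctan2(e[1],e[0])))
f=9.2308;o=(90,160)
C=np.array([w(s0,f,o,u,v,55)[:2] for u,v in((158,245),(382,245),(345,400),(115,395))])
print('scene stand',C.mean(0))
for i in range(4):
    e=C[(i+1)%4]-C[i]; print(np.linalg.norm(e),np.degrees(np.arctan2(e[1],e[0])))
H=np.array([w(s0,f,o,u,v,121)[:2] for u,v in((170,100),(242,98),(236,145),(160,142))])
print('scene handle',H.mean(0))
for i in range(4):
    e=H[(i+1)%4]-H[i]; print(np.linalg.norm(e),np.degrees(np.arctan2(e[1],e[0])))
s=ctrl.get_image('scene');t=ctrl.get_image('top'); save(s,'s4');save(t,'t4')
plan((450,-272,160),-0.21,8)
E
```

```text
stand top [[483.04739719703844, -249.03266637572094], [473.5599055684145, -307.20710006303676], [415.038183847366, -296.7021514440898], [426.8008187628175, -238.99839138220892]] [ 449.61 -272.99]
58.942999857855185 -99.26264840751799
59.45709258517906 169.82349338388514
58.89043645137398 78.47838450868636
57.134615253823014 -10.115039630315705
handle top [ 448.5  -271.82]
18.65053973840961 -98.80322554065681
18.80578193671089 169.39140221542223
18.011853426096124 85.0692865605193
20.01309760481169 -8.553164182650333
scene stand [ 450.53 -269.36]
60.155746925577425 77.73847806619519
62.33369820704909 -9.731178946801002
59.76892969824493 -104.05183116890328
60.48865118577764 170.7405633078419
scene handle [ 450.72 -269.18]
18.194939099866957 80.28334252792625
19.410573072568077 -4.120817553270223
19.460500778609912 -105.87437868360664
17.246486289388947 172.74069280697674
t 8.75 pos [ 531.1 -229.3  191.4] rpy [-1.58  0.   -0.16] F [ 0.5  0.2 -0. ] w 85.0
[[-0.91, 0.4, -0.69], [0.0, 0.3, -0.0]] norm 12.1
[[-0.91, 0.4, -0.69], [0.0, 0.3, -0.0]] norm 12.1
[[-0.91, 0.4, -0.7], [0.0, 0.3, -0.0]] norm 12.1
[[-0.9, 0.4, -0.71], [0.0, 0.3, -0.0]] norm 12.1
[[-0.9, 0.4, -0.71], [0.0, 0.3, -0.0]] norm 12.1
[[-0.89, 0.39, -0.72], [0.0, 0.3, -0.0]] norm 12.1
[[-0.89, 0.39, -0.72], [0.0, 0.3, -0.0]] norm 12.1
[[-0.88, 0.39, -0.73], [0.0, 0.3, -0.0]] norm 12.1
```

View pics/s4.png

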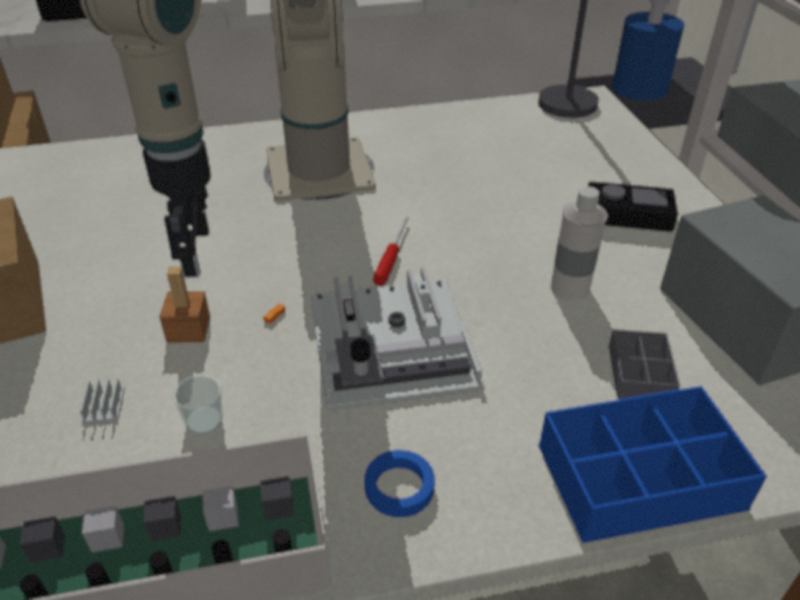

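View pics/t4.png

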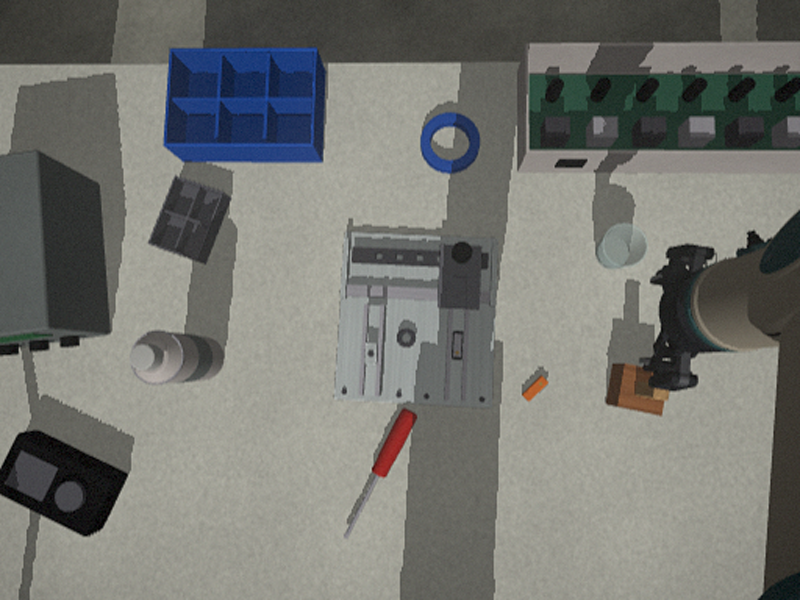

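The carriage now stands at the right lane (knob at top px 461,252), in line with the module. The can and beaker are upright. I'll check the plunger seating, then plan the stick grasp.

```bash
python3 - <<'E'
from h import *
np.set_printoptions(precision=1,suppress=True)
s=ctrl.get_image('scene');t=ctrl.get_image('top'); pickle.dump((t,s),open('p1.pkl','wb'))
k=[ctrl.mark_of(d,'knob') for d in(t,s)]
print([[ (round(m['conf'],2),np.array(m['centre'])*[800,600]) for m in q[:2]] for q in k])
print(tri(t,k[0][0]['centre'],s,k[1][0]['centre']))
im=s['img'][190:260,200:290,::-1]; im0=pickle.load(open('p0.pkl','rb'))[1]['img'][190:260,200:290,::-1]
cv2.imwrite('pics/s5.png',cv2.resize(np.vstack([im0,im]),None,fx=4.2,fy=4.2,interpolation=cv2.INTER_CUBIC))
plan((449.8,-270.5,140),-0.183,4)
E
```

```text
[[(0.47, array([461.3, 249.2]))], [(0.68, array([354.9, 348.6])), (0.64, array([175.4, 287.8]))]]
(array([633.7, -26.9,  83.4]), np.float64(4.554462959695173))
t 8.95 pos [ 537.4 -220.1  190.6] rpy [-1.6  0.  -0.1] F [ 0.2  0.6 -0.4] w 85.3
[[-1.98, 1.26, -1.57], [-0.0, 0.5, -0.0]] norm 28.3
[[-1.96, 1.26, -1.59], [-0.0, 0.5, -0.0]] norm 28.3
[[-1.95, 1.26, -1.61], [-0.0, 0.5, -0.0]] norm 28.3
[[-1.94, 1.27, -1.62], [-0.0, 0.5, -0.0]] norm 28.3
```

View pics/s5.png

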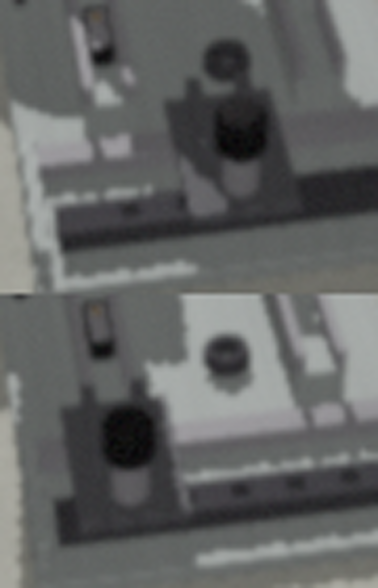

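```bash
python3 - <<'E'
from h import *
t0,s0=pickle.load(open('p0.pkl','rb'));t1,s1=pickle.load(open('p1.pkl','rb'))
np.set_printoptions(linewidth=200)
# knob columns: s0 about x=200+240/4.2=257 ; s1 about 200+128/4.2=230.5
for d,c in((s0,257),(s1,230)):
    print(d['img'][205:245,c-2:c+3].mean((1,2)).round().astype(int))
th=-0.035
for d,off in((s0,0),(s1,-60)):
    for h in(0,5,11):
        c=np.array([561.5+73*np.cos(th)-np.sin(th)*off,38+np.sin(th)*73+off])
        print(off,h,[ (proj(d,(c[0]+dx,c[1],z+h))*[512,384]).round(1).tolist() for dx,z in((-14,89),(14,63),(10,36-h))])
E
```

```text
[48 50 55 56 59 61 59 53 45 41 40 39 39 36 31 25 17 16 13 14 12 15 25 53 79 89 90 89 89 88 85 74 62 55 55 56 53 47 46 62]
[93 94 93 93 90 85 80 79 79 76 63 46 27 16 15 14 15 15 15 18 14 16 11 15 14 19 45 77 90 92 92 92 91 90 83 68 57 56 58 58]
0 0 [[255.5, 213.0], [258.2, 230.2], [257.7, 237.6]]
0 5 [[255.5, 211.3], [258.2, 228.6], [257.7, 237.6]]
0 11 [[255.5, 209.2], [258.2, 226.6], [257.7, 237.6]]
-60 0 [[228.4, 216.3], [231.0, 233.6], [231.1, 241.0]]
-60 5 [[228.3, 214.6], [230.9, 232.0], [231.1, 241.0]]
-60 11 [[228.2, 212.6], [230.8, 230.0], [231.1, 241.0]]
```

The knob-to-barrel gap matches the seated start (8.3 against 8.5 px), so the plunger is fully down. Next is the stick.

play_rows --rows '[[1,[-2.0,1.3,-1.6],[0,0.5,0]],[1,[-2.0,1.3,-1.6],[0,0.5,0]],[1,[-1.9,1.2,-1.6],[0,0.5,0]],[1,[-1.9,1.2,-1.6],[0,0.5,0]],[1,[0,0,0],[0,0,0]],[1,[0,0,0],[0,0,0]],[1,[0,0,0],[0,0,0]],[1,[0,0,0],[0,0,0]]]'

```text
clock: 9.75
eef_pos: [450.9, -271.1, 141.1]
tool_rot: [-1.571, -0.001, -0.183]
force: [1.0, -0.3, -0.2]
width: 85.5
```

```bash
python3 - <<'E'
from h import *
plan((449.8,-270.5,77),-0.183,4)
E
```

```text
t 9.75 pos [ 450.9 -271.1  141.1] rpy [-1.5706e+00 -1.3000e-03 -1.8280e-01] F [ 1.  -0.3 -0.2] w 85.5
[[-0.03, 1.6, 0.01], [-0.0, 0.0, 0.0]] norm 16.0
[[-0.03, 1.6, 0.01], [-0.0, 0.0, 0.0]] norm 16.0
[[-0.03, 1.6, 0.01], [-0.0, 0.0, 0.0]] norm 16.0
[[-0.03, 1.6, 0.01], [-0.0, 0.0, 0.0]] norm 16.0
```

play_rows --rows '[[1,[0,1.6,0],[0,0,0]],[1,[-0.1,1.6,0],[0,0,0]],[1,[0,1.6,0],[0,0,0]],[1,[0,1.6,0],[0,0,0]],[1,[0,0,0],[0,0,0]],[0,[0,0,0],[0,0,0]],[0,[0,0,0],[0,0,0]],[0,[0,0,0],[0,0,0]]]'

```text
clock: 10.55
eef_pos: [449.0, -272.0, 77.6]
tool_rot: [-1.571, -0.002, -0.185]
force: [-1.7, 0.9, 0.4]
width: 43.8
```

play_rows --rows '[[0,[0,0,0],[0,0,0]],[0,[0,0,0],[0,0,0]],[0,[0,0,0],[0,0,0]],[0,[0,0,0],[0,0,0]],[0,[0,0,0],[0,0,0]],[0,[0,0,0],[0,0,0]],[0,[0,0,0],[0,0,0]],[0,[0,0,0],[0,0,0]]]'

```text
clock: 11.35
eef_pos: [448.7, -272.0, 77.4]
tool_rot: [-1.571, -0.001, -0.186]
force: [0.0, 1.1, 6.6]
width: 19.5
```

```bash
python3 - <<'E'
from h import *
plan((449.8,-270.5,77),-0.183,1)
s=ctrl.get_image('scene'); cv2.imwrite('pics/s6.png',cv2.resize(s['img'][130:230,70:190,::-1],None,fx=6,fy=6,interpolation=cv2.INTER_CUBIC))
E
```

```text
t 11.35 pos [ 448.7 -272.    77.4] rpy [-1.5708e+00 -1.0000e-03 -1.8550e-01] F [0.  1.1 6.6] w 19.5
[[0.08, 0.04, 0.16], [0.0, -0.1, 0.1]] norm 1.9
```

View pics/s6.png

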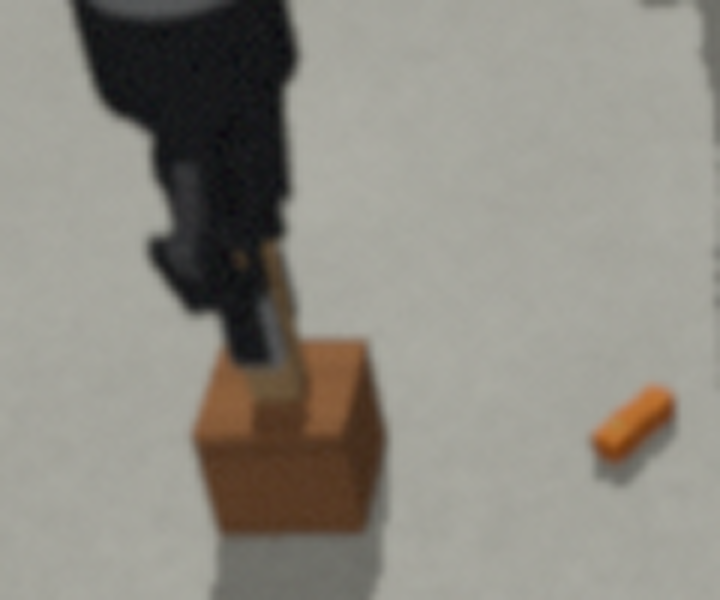

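The stick stands upright between the pads, held in the middle of its handle. I'll lift it.

play_rows --rows '[[0,[0,-0.5,0],[0,0,0]],[0,[0,-1.0,0],[0,0,0]],[0,[0,-1.5,0],[0,0,0]],[0,[0,-2.0,0],[0,0,0]],[0,[0,-2.0,0],[0,0,0]],[0,[0,-1.5,0],[0,0,0]],[0,[0,-0.5,0],[0,0,0]],[0,[0,0,0],[0,0,0]]]'

```text
clock: 12.2
eef_pos: [448.7, -271.9, 167.6]
tool_rot: [-1.571, -0.001, -0.185]
force: [0.1, 0.3, -0.7]
width: 19.5
```

```bash
python3 - <<'E'
from h import *
plan((454.5,-19,140),-0.035,8)
s=ctrl.get_image('scene'); cv2.imwrite('pics/s7.png',cv2.resize(s['img'][130:230,70:190,::-1],None,fx=6,fy=6,interpolation=cv2.INTER_CUBIC))
E
```

```text
t 12.2 pos [ 448.7 -271.9  167.6] rpy [-1.5712e+00 -1.5000e-03 -1.8530e-01] F [ 0.1  0.3 -0.7] w 19.5
[[-0.51, 0.34, 3.12], [0.0, -1.1, 0.0]] norm 31.8
[[-0.45, 0.34, 3.13], [0.0, -1.1, 0.0]] norm 31.8
[[-0.39, 0.34, 3.14], [0.0, -1.1, 0.0]] norm 31.8
[[-0.33, 0.34, 3.14], [0.0, -1.1, 0.0]] norm 31.8
[[-0.28, 0.34, 3.15], [0.0, -1.1, 0.0]] norm 31.8
[[-0.22, 0.34, 3.16], [0.0, -1.1, 0.0]] norm 31.8
[[-0.16, 0.34, 3.16], [0.0, -1.1, 0.0]] norm 31.8
[[-0.1, 0.34, 3.16], [0.0, -1.1, 0.0]] norm 31.8
```

View pics/s7.png

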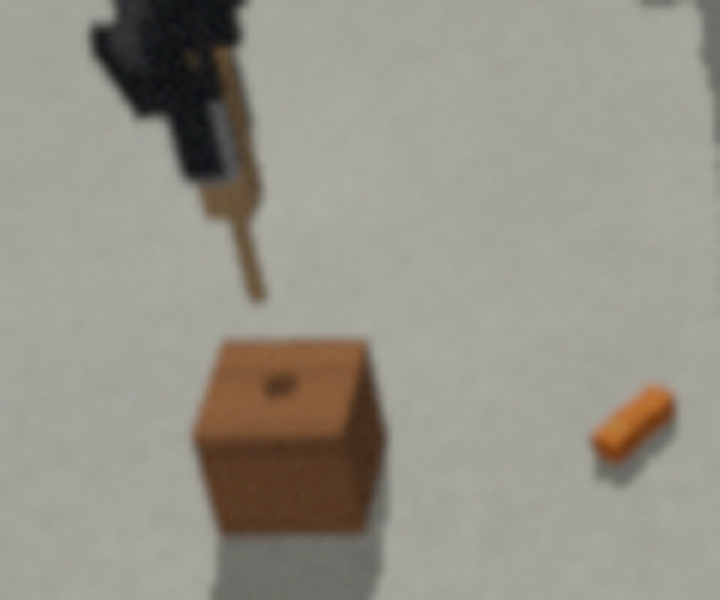

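```bash
python3 - <<'E'
from h import *
t,s=pickle.load(open('p1.pkl','rb'))
w=lambda u,v,z:atz(s,((70+u/6)/512,(130+v/6)/384),z)
print(w(259,296,100),w(281,384,55), 'tip rel via handle base', w(232,215,145))
np.set_printoptions(precision=1,suppress=True)
m=[ctrl.mark_of(d,'module_c') for d in(t,s)]
for q,d in zip(m,(t,s)):
  for a in q: print(round(a['conf'],2),np.array(a['centre'])*[800,600],atz(d,a['centre'],42))
for n in('lane_right','pocket'):
  for d in(t,s):
    for a in ctrl.mark_of(d,n)[:2]: print(n,round(a['conf'],2),np.array(a['centre'])*[800,600],atz(d,a['centre'],36))
E
```

```text
[ 447.31695028 -270.2500512   100.        ] [ 447.96717261 -270.03889418   55.        ] tip rel via handle base [ 453.92745962 -271.78885732  145.        ]
0.49 [461.4 347.5] [502. -27.  42.]
0.58 [274.1 309.5] [ 478.  -132.5   42. ]
0.43 [348.7 308.5] [500.  -18.4  42. ]
lane_right 0.96 [458.2 308.1] [558.1 -22.2  36. ]
lane_right 0.68 [374.6 310.1] [553.5  97.4  36. ]
lane_right 0.86 [357.  335.5] [557.  -15.4  36. ]
pocket 0.92 [464.2 288.4] [586.6 -30.7  36. ]
pocket 0.43 [373.6 355.1] [489.2  97.2  36. ]
pocket 0.61 [356.6 347.9] [583.5 -20.8  36. ]
```

play_rows --rows '[[0,[-0.5,0,3.1],[0,-1.1,0]],[0,[-0.5,0,3.1],[0,-1.1,0]],[0,[-0.4,0.4,3.1],[0,-1.1,0]],[0,[-0.3,0.4,3.1],[0,-1.1,0]],[0,[-0.3,0.5,3.2],[0,-1.1,0]],[0,[-0.2,0.5,3.2],[0,-1.1,0]],[0,[-0.2,0.5,3.2],[0,-1.1,0]],[0,[-0.1,0.4,3.2],[0,-1.1,0]]]'

```text
clock: 13.35
eef_pos: [452.9, -17.2, 139.4]
tool_rot: [-1.571, 0.0, -0.031]
force: [0.5, 0.2, 0.8]
width: 19.5
```

play_rows --rows '[[0,[0,0.5,0],[0,0,0]],[0,[0,0.5,0],[0,0,0]],[0,[0,0,0],[0,0,0]],[0,[0,0,0],[0,0,0]],[0,[0,0,0],[0,0,0]],[0,[0,0,0],[0,0,0]],[0,[0,0,0],[0,0,0]],[0,[0,0,0],[0,0,0]]]'

```text
clock: 14.15
eef_pos: [453.2, -18.5, 129.9]
tool_rot: [-1.571, -0.0, -0.032]
force: [-0.5, -0.5, -1.3]
width: 18.9
```

```bash
python3 - <<'E'
from h import *
plan((454.5,-19,130),-0.035,1)
s=ctrl.get_image('scene'); cv2.imwrite('pics/s8.png',cv2.resize(s['img'][150:230,180:290,::-1],None,fx=7,fy=7,interpolation=cv2.INTER_CUBIC))
E
```

```text
t 14.15 pos [453.2 -18.5 129.9] rpy [-1.5707e+00 -3.0000e-04 -3.2200e-02] F [-0.5 -0.5 -1.3] w 18.9
[[0.13, -0.01, -0.04], [-0.0, 0.2, 0.0]] norm 1.4
```

View pics/s8.png

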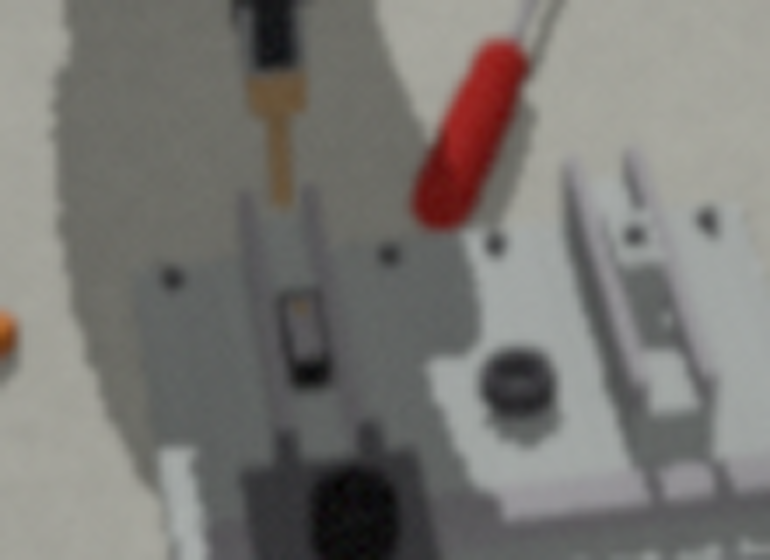

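```bash
python3 - <<'E'
from h import *
t,s=pickle.load(open('p1.pkl','rb'))
def fx(u,v,z,P=(563.01,39.68,-0.038)):
    w=atz(s,((180+u/7)/512,(150+v/7)/384),z); c,n=np.cos(P[2]),np.sin(P[2]); d=w[:2]-P[:2]; return w.round(1),(np.array([[c,n],[-n,c]])@d).round(1)
print('tip',fx(281,203,62)); print('wall ends',fx(245,195,50),fx(309,190,50)); print('module top near/far corners',fx(282,292,48),fx(316,290,48),fx(328,362,48),fx(293,365,48))
print('pocket wall ends',fx(287,432,50),fx(370,425,50))
E
```

```text
tip (array([452.6, -17.3,  62. ]), array([-108.2,  -61.1]))
wall ends (array([430.3, -27.4,  50. ]), array([-130. ,  -72.1])) (array([432.4,  -4.4,  50. ]), array([-128.9,  -49. ]))
module top near/far corners (array([484.4, -22.7,  48. ]), array([-76.2, -65.3])) (array([485.8, -10.9,  48. ]), array([-75.2, -53.5])) (array([524.3, -13.3,  48. ]), array([-36.7, -54.4])) (array([523.3, -25.2,  48. ]), array([-37.3, -66.3]))
pocket wall ends (array([558.3, -32.8,  50. ]), array([ -2. , -72.7])) (array([560.7,  -5.3,  50. ]), array([ -0.6, -45. ]))
```

The rod tip (281,205) lines up with the right lane's middle (about 277,192) within about 1 mm. The module (282–328, 290–385) lies ahead of it, so I'll lower and push.

play_rows --rows '[[0,[0,0.8,0],[0,0,0]],[0,[0,0.8,0],[0,0,0]],[0,[0,0.7,0],[0,0,0]],[0,[0,0,0],[0,0,0]],[0,[0.5,0,0],[0,0,0]],[0,[0.8,0,0],[0,0,0]],[0,[0.8,0,0],[0,0,0]],[0,[0.5,0,0],[0,0,0]]]'

```text
clock: 15.0
eef_pos: [480.8, -19.3, 107.0]
tool_rot: [-1.571, -0.002, -0.032]
force: [-0.8, 0.1, -0.2]
width: 19.5
```

```bash
python3 - <<'E'
from h import *
plan((454.5,-19,130),-0.035,1)
s=ctrl.get_image('scene'); cv2.imwrite('pics/s9.png',cv2.resize(s['img'][150:230,180:290,::-1],None,fx=7,fy=7,interpolation=cv2.INTER_CUBIC))
E
```

```text
t 15.0 pos [480.8 -19.3 107. ] rpy [-1.571  -0.0016 -0.0316] F [-0.8  0.1 -0.2] w 19.5
[[-2.62, -2.3, -0.06], [0.0, 0.2, 0.1]] norm 34.9
```

View pics/s9.png

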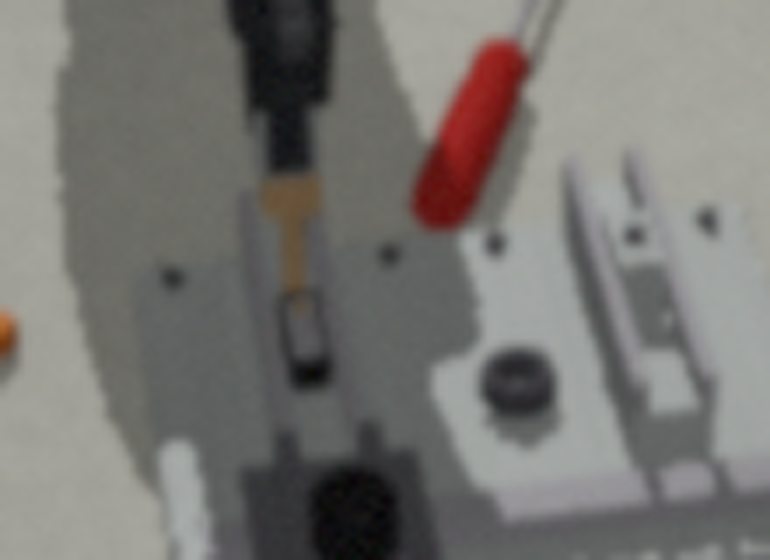

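The rod is in the lane right behind the module's rear end (298,290). I'll keep pushing.

play_rows --rows '[[0,[0.5,0,0],[0,0,0]],[0,[0.8,0,0],[0,0,0]],[0,[0.9,0,0],[0,0,0]],[0,[0.9,0,0],[0,0,0]],[0,[0.9,0,0],[0,0,0]],[0,[0.9,0,0],[0,0,0]],[0,[0.9,0,0],[0,0,0]],[0,[0.6,0,0],[0,0,0]]]'

```text
clock: 15.85
eef_pos: [544.2, -21.3, 106.8]
tool_rot: [-1.571, -0.001, -0.032]
force: [-0.6, -0.7, -0.0]
width: 19.2
```

```bash
python3 - <<'E'
from h import *
plan((454.5,-19,130),-0.035,1)
s=ctrl.get_image('scene'); cv2.imwrite('pics/s10.png',cv2.resize(s['img'][150:250,180:290,::-1],None,fx=6,fy=6,interpolation=cv2.INTER_CUBIC))
E
```

```text
t 15.85 pos [544.2 -21.3 106.8] rpy [-1.5709e+00 -5.0000e-04 -3.1800e-02] F [-0.6 -0.7 -0. ] w 19.2
[[-8.97, -2.33, -0.05], [0.0, 0.2, 0.0]] norm 92.7
```

View pics/s10.png

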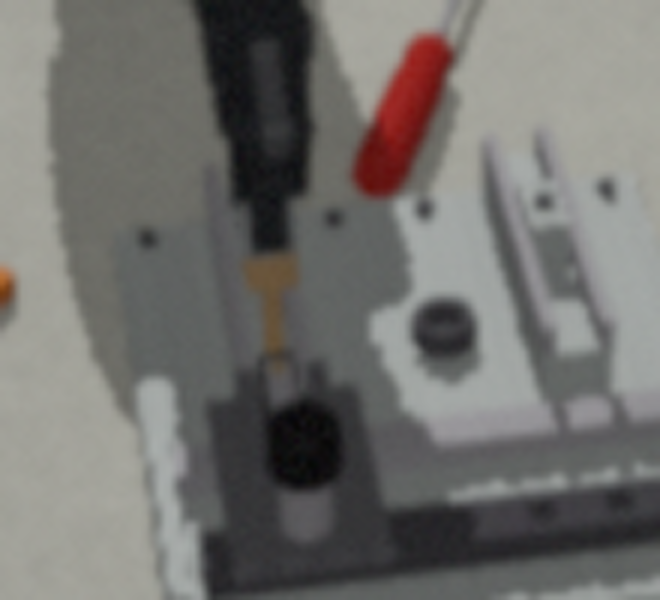

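The module has entered the pocket. I'll slow down for the last 17 mm or so.

play_rows --rows '[[0,[0.3,0,0],[0,0,0]],[0,[0.3,0,0],[0,0,0]],[0,[0.3,0,0],[0,0,0]],[0,[0.2,0,0],[0,0,0]],[0,[0.2,0,0],[0,0,0]],[0,[0.1,0,0],[0,0,0]],[0,[0,0,0],[0,0,0]],[0,[0,0,0],[0,0,0]]]'

```text
clock: 16.7
eef_pos: [557.1, -21.7, 106.8]
tool_rot: [-1.571, -0.0, -0.032]
force: [0.5, 0.3, -0.4]
width: 19.6
```

play_rows --rows '[[0,[0.1,0,0],[0,0,0]],[0,[0.1,0,0],[0,0,0]],[0,[0.1,0,0],[0,0,0]],[0,[0,0,0],[0,0,0]],[0,[0,0,0],[0,0,0]],[0,[0,0,0],[0,0,0]],[0,[0,0,0],[0,0,0]],[0,[0,0,0],[0,0,0]]]'

```text
clock: 17.5
eef_pos: [558.6, -21.7, 106.5]
tool_rot: [-1.571, 0.003, -0.032]
force: [-4.6, 0.1, 2.3]
width: 19.3
```

play_rows --rows '[[0,[0.1,0,0],[0,0,0]],[0,[0.1,0,0],[0,0,0]],[0,[0,0,0],[0,0,0]],[0,[0,0,0],[0,0,0]],[0,[0,0,0],[0,0,0]],[0,[0,0,0],[0,0,0]],[0,[0,0,0],[0,0,0]],[0,[0,0,0],[0,0,0]]]'

```text
clock: 18.3
eef_pos: [559.0, -21.6, 106.2]
tool_rot: [-1.57, 0.006, -0.032]
force: [-7.5, 0.6, 2.6]
width: 19.4
```

```bash
python3 - <<'E'
from h import *
plan((454.5,-19,130),-0.035,1)
s=ctrl.get_image('scene'); cv2.imwrite('pics/s11.png',cv2.resize(s['img'][150:250,180:290,::-1],None,fx=6,fy=6,interpolation=cv2.INTER_CUBIC))
E
```

```text
t 18.3 pos [559.  -21.6 106.2] rpy [-1.5701  0.0061 -0.0319] F [-7.5  0.6  2.6] w 19.4
[[-10.47, -2.32, -0.07], [-0.0, 0.2, -0.4]] norm 107.3
```

View pics/s11.png

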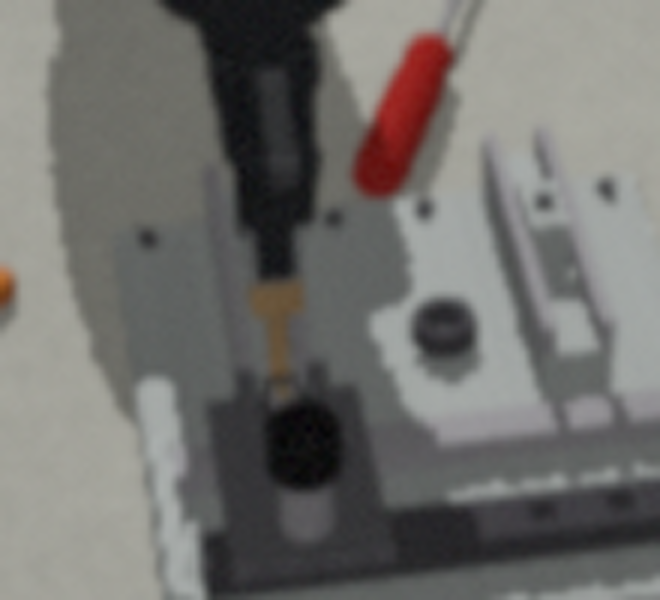

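A rigid stop gave −7.5 N with the carriage still in place, and the module's rear end is just inside the pocket mouth (275,380). I'll back off, lift, and return the stick.

play_rows --rows '[[0,[-0.3,0,0],[0,0,0]],[0,[-1.0,0,0],[0,0,0]],[0,[-1.0,0,0],[0,0,0]],[0,[-0.5,-0.5,0],[0,0,0]],[0,[0,-1.5,0],[0,0,0]],[0,[0,-2.0,0],[0,0,0]],[0,[0,-2.0,0],[0,0,0]],[0,[0,0,0],[0,0,0]]]'

```text
clock: 19.15
eef_pos: [536.4, -21.3, 169.7]
tool_rot: [-1.571, -0.007, -0.032]
force: [0.7, -0.1, -0.9]
width: 19.6
```

```bash
python3 - <<'E'
from h import *
plan((448.7,-272,167.6),-0.186,8)
s=ctrl.get_image('scene');t=ctrl.get_image('top'); pickle.dump((t,s),open('p2.pkl','wb'))
a=cv2.resize(s['img'][170:250,190:290,::-1],None,fx=5,fy=5,interpolation=cv2.INTER_CUBIC)
cv2.imwrite('pics/s12.png',a)
E
```

```text
t 19.15 pos [536.4 -21.3 169.7] rpy [-1.5707 -0.0069 -0.032 ] F [ 0.7 -0.1 -0.9] w 19.6
[[-1.0, 0.02, -3.17], [-0.0, 1.1, 0.0]] norm 33.2
[[-0.93, 0.02, -3.19], [-0.0, 1.1, 0.0]] norm 33.2
[[-0.87, 0.02, -3.2], [-0.0, 1.1, 0.0]] norm 33.2
[[-0.81, 0.02, -3.22], [-0.0, 1.1, 0.0]] norm 33.2
[[-0.75, 0.02, -3.23], [-0.0, 1.1, 0.0]] norm 33.2
[[-0.69, 0.02, -3.25], [-0.0, 1.1, 0.0]] norm 33.2
[[-0.62, 0.02, -3.26], [-0.0, 1.1, 0.0]] norm 33.2
[[-0.56, 0.03, -3.27], [-0.0, 1.1, 0.0]] norm 33.2
```

View pics/s12.png

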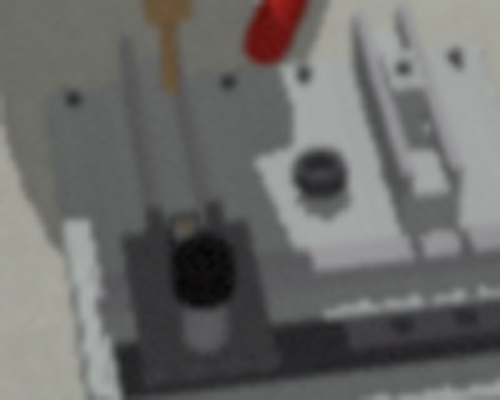

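The module sits in the pocket (185,225), and the knob looks unchanged. I'll return to the stand.

play_rows --rows '[[0,[-1.0,0,-3.2],[0,1.1,0]],[0,[-0.9,0,-3.2],[0,1.1,0]],[0,[-0.9,0,-3.2],[0,1.1,0]],[0,[-0.8,0,-3.2],[0,1.1,0]],[0,[-0.8,0,-3.2],[0,1.1,0]],[0,[-0.7,0,-3.2],[0,1.1,0]],[0,[-0.6,0,-3.3],[0,1.1,0]],[0,[-0.6,0,-3.3],[0,1.1,0]]]'

```text
clock: 20.05
eef_pos: [444.9, -272.5, 165.9]
tool_rot: [-1.57, 0.001, -0.186]
force: [0.1, -0.3, -0.6]
width: 19.5
```

play_rows --rows '[[0,[0,0,0],[0,0,0]],[0,[0,0,0],[0,0,0]],[0,[0,0,0],[0,0,0]],[0,[0,0,0],[0,0,0]],[0,[0,0,0],[0,0,0]],[0,[0,0,0],[0,0,0]],[0,[0,0,0],[0,0,0]],[0,[0,0,0],[0,0,0]]]'

```text
clock: 20.85
eef_pos: [445.9, -271.5, 166.9]
tool_rot: [-1.571, -0.0, -0.185]
force: [-0.3, -0.1, -0.9]
width: 19.3
```

```bash
python3 - <<'E'
from h import *
plan((448.7,-272,140),-0.186,2)
E
```

```text
t 20.85 pos [ 445.9 -271.5  166.9] rpy [-1.5708e+00 -1.0000e-04 -1.8510e-01] F [-0.3 -0.1 -0.9] w 19.3
[[0.14, 1.34, 0.0], [0.0, 0.0, 0.0]] norm 13.5
[[0.14, 1.34, 0.0], [0.0, 0.0, 0.0]] norm 13.5
```

Now to x +0.28 and down until the tip is about 10 mm above the hole (TCP 132), then check.

play_rows --rows '[[0,[0.3,0,0],[0,0,0]],[0,[0,1.0,0],[0,0,0]],[0,[0,1.5,0],[0,0,0]],[0,[0,1.0,0],[0,0,0]],[0,[0,0,0],[0,0,0]],[0,[0,0,0],[0,0,0]],[0,[0,0,0],[0,0,0]],[0,[0,0,0],[0,0,0]]]'

```text
clock: 21.65
eef_pos: [449.1, -272.5, 132.3]
tool_rot: [-1.571, -0.001, -0.185]
force: [0.1, -0.3, -0.6]
width: 19.3
```

```bash
python3 - <<'E'
from h import *
plan((448.7,-272,77.4),-0.186,4)
s=ctrl.get_image('scene'); cv2.imwrite('pics/s13.png',cv2.resize(s['img'][130:230,70:190,::-1],None,fx=6,fy=6,interpolation=cv2.INTER_CUBIC))
E
```

```text
t 21.65 pos [ 449.1 -272.5  132.3] rpy [-1.5711e+00 -1.0000e-03 -1.8550e-01] F [ 0.1 -0.3 -0.6] w 19.3
[[-0.01, 1.37, 0.01], [0.0, 0.0, 0.0]] norm 13.7
[[-0.01, 1.37, 0.01], [0.0, 0.0, 0.0]] norm 13.7
[[-0.01, 1.37, 0.01], [0.0, 0.0, 0.0]] norm 13.7
[[-0.01, 1.37, 0.01], [0.0, 0.0, 0.0]] norm 13.7
```

View pics/s13.png

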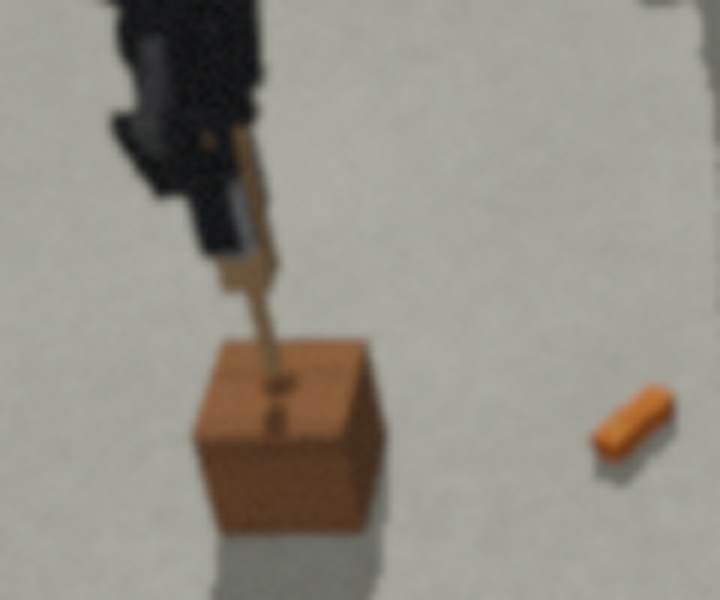

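The tip (274,368) is right over the hole (281,384). I'll insert it gently.

play_rows --rows '[[0,[0,0.5,0],[0,0,0]],[0,[0,0.5,0],[0,0,0]],[0,[0,0.4,0],[0,0,0]],[0,[0,0.4,0],[0,0,0]],[0,[0,0,0],[0,0,0]],[0,[0,0,0],[0,0,0]],[0,[0,0,0],[0,0,0]],[0,[0,0,0],[0,0,0]]]'

```text
clock: 22.5
eef_pos: [448.9, -272.3, 114.0]
tool_rot: [-1.571, -0.0, -0.185]
force: [0.6, 0.3, -0.7]
width: 19.1
```

No contact force, so the rod is in the hole. Another 3.6 cm down.

play_rows --rows '[[0,[0,0.6,0],[0,0,0]],[0,[0,0.8,0],[0,0,0]],[0,[0,0.8,0],[0,0,0]],[0,[0,0.7,0],[0,0,0]],[0,[0,0.4,0],[0,0,0]],[0,[0,0.2,0],[0,0,0]],[0,[0,0,0],[0,0,0]],[0,[0,0,0],[0,0,0]]]'

```text
clock: 23.3
eef_pos: [448.9, -272.3, 78.9]
tool_rot: [-1.571, -0.0, -0.186]
force: [0.3, -0.8, -0.1]
width: 19.5
```

play_rows --rows '[[0,[0,0.1,0],[0,0,0]],[0,[0,0.05,0],[0,0,0]],[0,[0,0,0],[0,0,0]],[0,[0,0,0],[0,0,0]],[0.3,[0,0,0],[0,0,0]],[0.6,[0,0,0],[0,0,0]],[1,[0,0,0],[0,0,0]],[1,[0,0,0],[0,0,0]]]'

```text
clock: 24.1
eef_pos: [448.7, -272.2, 77.3]
tool_rot: [-1.571, 0.0, -0.185]
force: [-0.0, -0.3, 0.4]
width: 68.0
```

play_rows --rows '[[1,[0,0,0],[0,0,0]],[1,[0,0,0],[0,0,0]],[1,[0,-1.0,0],[0,0,0]],[1,[0,-2.0,0],[0,0,0]],[1,[0,-3.0,0],[0,0,0]],[1,[0,-3.0,0],[0,0,0]],[1,[0,-3.0,0],[0,0,0]],[1,[0,-2.0,0],[0,0,0]]]'

```text
clock: 24.9
eef_pos: [449.2, -272.8, 220.1]
tool_rot: [-1.572, -0.003, -0.186]
force: [1.0, -0.0, 0.2]
width: 85.5
```

```bash
python3 - <<'E'
from h import *
plan((448.7,-272,250),-0.186,1)
s=ctrl.get_image('scene');t=ctrl.get_image('top'); save(s,'s14'); save(t,'t14'); pickle.dump((t,s),open('p3.pkl','wb'))
a=cv2.resize(s['img'][180:250,200:280,::-1],None,fx=5,fy=5,interpolation=cv2.INTER_CUBIC)
b=cv2.resize(s['img'][150:220,80:160,::-1],None,fx=5,fy=5,interpolation=cv2.INTER_CUBIC)
cv2.imwrite('pics/s15.png',np.hstack([a,b]))
for c in(229,230,231): print(s['img'][205:245,c-2:c+3].mean((1,2)).round().astype(int))
E
```

```text
t 24.9 pos [ 449.2 -272.8  220.1] rpy [-1.5717 -0.0028 -0.1857] F [ 1.  -0.   0.2] w 85.5
[[-0.06, -2.99, 0.06], [0.1, 0.0, 0.2]] norm 29.9
[91 92 91 92 91 89 83 73 68 68 65 52 35 19 16 14 10 15 16 16 15 13 14 14
 15 20 45 74 87 88 89 88 88 86 78 66 56 55 58 57]
[92 92 91 91 89 84 76 69 65 64 60 46 30 17 15 15 11 14 16 17 17 13 15 14
 14 18 43 75 88 90 90 90 89 88 82 68 57 55 57 56]
[94 93 92 92 88 81 71 66 63 61 56 43 29 17 15 14 12 13 16 17 15 12 15 15
 14 20 45 75 88 90 90 89 89 88 82 67 57 54 56 55]
```

View pics/s15.png

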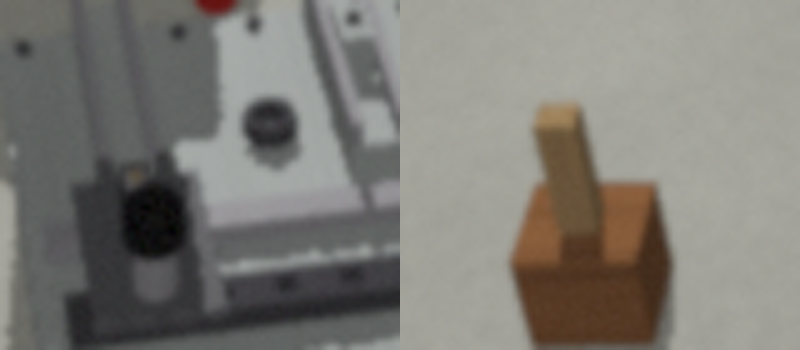

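View pics/s14.png

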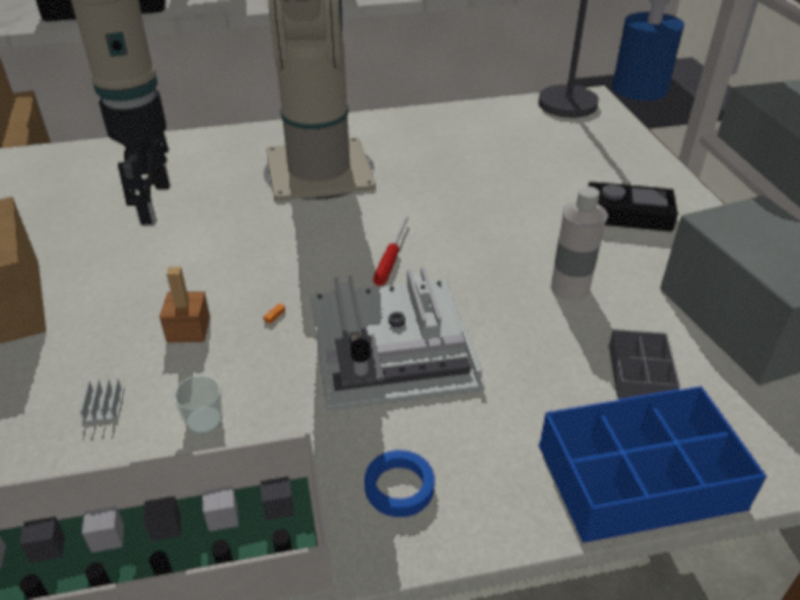

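View pics/t14.png

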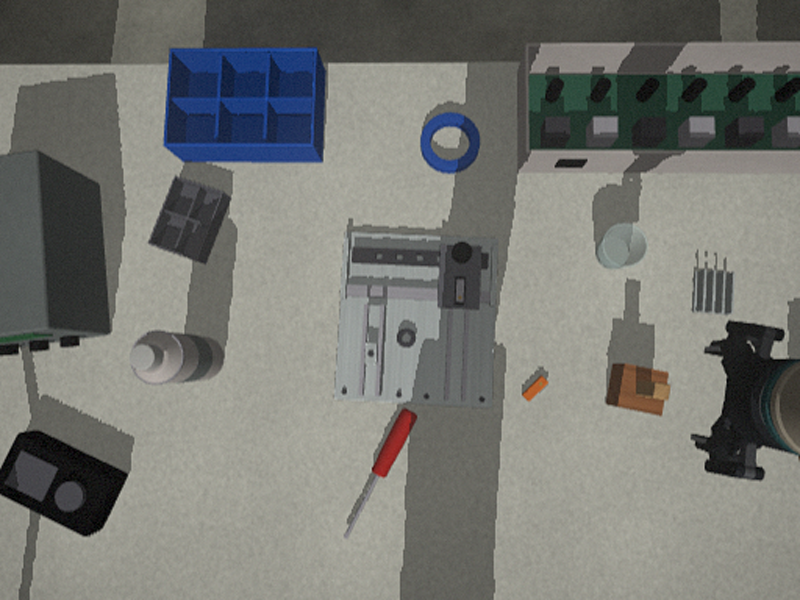

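```bash
python3 - <<'E'
from h import *
t,s=pickle.load(open('p3.pkl','rb'))
cv2.imwrite('pics/t15.png',cv2.resize(t['img'][148:205,275:322,::-1],None,fx=10,fy=10,interpolation=cv2.INTER_CUBIC))
th=-0.03;P=np.array([560.6,36.76])
for x,y,z in((4,-60,48),(44,-60,48),(0,-60,36),(44,-60,50)):
    w=P+[np.cos(th)*x-np.sin(th)*y,np.sin(th)*x+np.cos(th)*y]; q=proj(t,(*w,z))*[512,384]; print((x,y,z),((q-[275,148])*10).round())
E
```

```text
(4, -60, 48) [190. 466.]
(44, -60, 48) [197. 286.]
(0, -60, 36) [187. 489.]
(44, -60, 50) [197. 284.]
```

View pics/t15.png

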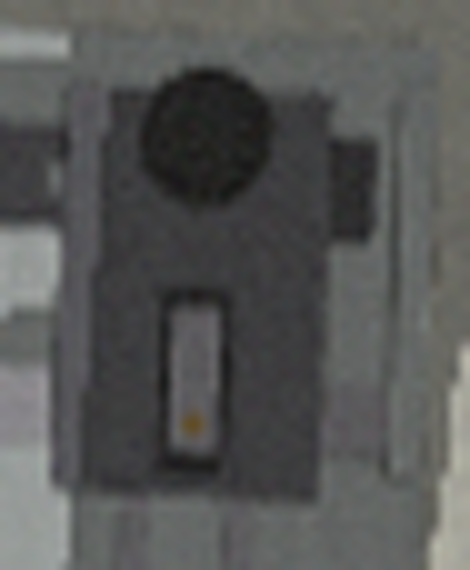

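```bash
python3 -c "
from cell import ctrl
print(ctrl.read_state()['clock']); print(ctrl.finish_job())"
```

```text
25.0
the job is handed in; nothing more can be done
None
```

The job is done and handed in at 25.0 s of the 61 s allowed; `finish_job` gives no verdict.

I pulled up the knob and slid the carriage to the right lane, which holds the black module. I lowered the plunger into the hole there and let go. I then used the stick to push the module home, put it back in its stand and drew the arm clear.

What the last checks showed:
- **Plunger:** the knob-to-barrel gap is the same as when it was seated at the start (about 8.3 against 8.5 px). After the first slide I was about 2 mm past the hole, and moved back before lowering.
- **Module:** the push met a rigid stop, with the force rising from 4.6 to 7.5 N for only 0.4 mm more travel. In the top view its ends lie within 1 mm or so of the predicted home position.
- **Stick, can and beaker:** the stick stands upright in its stand with the handle down on the block. The can and the beaker are upright and where they were.

The two cameras disagreed by about 3 mm sideways. I therefore lined the rod up with the lane and with the stand's hole within the scene picture rather than by absolute position. None of the checks failed.

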